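# Feed the top tile from the stack into the printing base

## Task

Slide the top tile off the stack sideways and across onto the bed of the tile printing base, without lifting it and without shifting the tiles below, then push it fully home into the corner so that it lies flat and square, touching both guides. Push and press gently: bisque chips easily, and the guides are already set for this job and only lightly clamped, so they must not be shifted; leave everything else where it is.

Things in the scene. Friction and masses are not known exactly. Their poses are not given: they have to be found in the camera images.
- press: The tile printing base, fixed: a dark board on feet, x from -125 to +125 mm, y from -70 mm (its open feeding edge, facing the stack) to +175 mm; its flat top, the bed, is 32 mm above the table. Origin on the table, under the middle of the printing place; +y is the feeding direction. Two low metal guide strips on the bed, 6 mm high and 14 mm wide, form a corner round the printing place.
- bed (a point): Point on the bed's upper surface right above the printing base's origin, same axes. The END guide's stop face looks to -y and is 86 mm long (x from -43 to +43 mm); it has been set by hand anywhere from y = +46 to +62 mm, and nothing but touch or sight tells where. It is held by thumb-screws and slips if pushed with more than about 12 N.
- side_mid (a point): Point on the bed at x = +54 mm, y = 0 of the printing base: the middle setting of the SIDE guide. Its stop face looks to -x and is 78 mm long (y from -39 to +39 mm); it has been set by hand anywhere from x = +46 to +62 mm, and nothing but touch or sight tells where. It is held by thumb-screws and slips if pushed with more than about 12 N.
- screen_top (a point): Middle of the upper edge of the printing screen's frame (260 mm wide along the base's x), about 340 mm above the table. The frame is raised, fixed, and leans away towards +y from the hinge clamps, which stand on the base beyond y = +135 mm. Leave it so.
- tile_top: The TOP tile of the stack, unglazed fired clay (bisque), 108 x 108 x 10 mm, 0.15 to 0.28 kg, square edges; origin at its centre, half-way through its thickness; x and y along its sides, within 0.1 rad of the base's axes. Too wide to be gripped. Its underside starts 1.5 to 4.5 mm above the bed, so it steps down as it leaves the stack. Sliding it takes 1 to 3 N, more if pressed down.
- stack_foot (a point): Where the stack stands: centre of the top of a fixed plywood packing board, 122 x 112 mm, 3.5 to 6.5 mm high. It lies at y = -156 to -150 mm and x = -42 to -30 mm of the printing base, so that the top tile, slid straight along the base's +y, passes clear of the side guide. At least 25 mm stay free between the stack and a tile that is home.
- tile_second: The tile right under the top one, same size; origin at its centre. The tiles are not quite flush: edges stand up to 6 mm in or out of each other, turned up to 5 degrees.
- tile_third: The third tile from the top, same size; origin at its centre.
- tile_bottom: The lowest of the four tiles, same size; origin at its centre.
- squeegee: Bystander: squeegee lying on the table before the base (on its -x side), wooden handle 34 x 160 x 24 mm with a rubber blade reaching 42 mm to its +x; origin under the handle's centre, long side along its y.
- pot_a: Bystander: pot of colour, 44 mm across, 62 mm high, on the far (+x) side of the base; origin under its centre.
- pot_b: Bystander: pot of colour, 52 mm across, 75 mm high; origin under its centre.
- trial_tile: Bystander: small painted trial tile 75 x 50 x 10 mm lying on the table beyond (+x of) the stack; origin under its centre.
- tape: Bystander: roll of tape lying flat, 72 mm across, 22 mm high, on the -x side of the base; origin under its centre.
- brush_jar: Bystander: clear jar, 76 mm across, 95 mm high, with brushes standing up to 190 mm; origin under its centre.
- brush: Bystander: brush 170 mm long lying on the table; origin under its middle, handle along its -x.
Mind the look-alikes: they are no part of the job. What is shaped like the tile_top but green or orange is not meant.

How it is judged:
By the outcome, as a careful person would: the job done as asked, in the order asked, and still so for the second after the job is handed in, with the robot touching nothing.
It also fails if it takes over 69 s, if anything falls off the work surface, if the arm or the gripper's body presses on something with over 40 N, if the wrist force passes 120 N, or if a joint passes its speed limit or range.

## Robot

A 6-joint arm with a two-finger parallel gripper is mounted at the origin on the work surface. World frame = base frame: x ahead of the robot, y to its left, z up, the work surface at z = 0. Lengths are in m, angles in rad, forces in N, time in s.
With the tool pointing down it reaches from about 0.25 to 0.85 m from the base axis. Payload 12.5 kg.
Tool frame: the origin (TCP) lies midway between the tips of the shut fingers; the grasp point (between the pads) lies 19 mm behind it; z points along the fingers, y is the line along which they close (so a half turn about z gives the same grasp; the last joint's range is limited). The gripper opens to 93 mm and grips with 3 to 60 N. Pads are 15 mm wide; open, the fingers measure 128 mm over their backs; the gripper's body (75 mm by 188 mm) begins 65 mm behind the grasp point.
Start: joints at [-1.298, 0.351, 1.652, -0, 1.139, -0.085], TCP at [0.193, -0.515, 0.219] pointing down, gripper open.
Joint ranges: [-2.75, 2.75], [-0.79, 2.1], [0.01, 2.65], [-1.57, 4.71], [0.07, 3.14], [-2.87, 2.87]. Speed limits (rad/s): [2.22, 2.22, 2.79, 3.14, 3.14, 3.14].

## Interface

Orientations are given as a unit quaternion [x, y, z, w].
In Python, from cell import status, viewer, r gives the robot as it stands.
- The arm moves only by the tool step_arm, never from a script. Its argument "targets" is a list of rows, each a list of 5 numbers: the shift along the tool's x, y, z in cm, then the turn about the tool's z in rad, then the closure, from 0 (fully open) to 1 (shut). A call has 1 to 20 rows; each row shifts and turns the commanded pose from where the row before left it, along the tool's axes as they then stand; what a row does not reach is not made up. A row lasts 1/12 s, in which the tool goes at most 41.7 mm and 7.16 degrees, less where a joint would pass 70% of its speed; a pose out of reach is approached as far as the arm can. A call with a gripper value outside its range is refused whole. The fingers move at their own pace and stop on an object; "grip_force" is the grip in N (left out, the last holds). Time passes only in rows, so rows that do not move let the fingers close. It gives the time, the measured TCP pose, the force, the opening and the grip force at its end, in the units of the state.
- status.get_obs(): the state, without advancing time (a new reading comes with each control period).
- viewer.get_image(name): name is "scene" or "top" or "wrist"; returns a dict with "image" (384x512x3 uint8, red, green, blue), "range_z" (384x512 float32, m along the optical axis (not along the pixel's ray), 0 where there is no reading), "fx", "fy", "cx", "cy" (pixels), "k1" (the pictures are not rectified: a ray, as slopes to the right and down, at radius r is drawn at 1 + k1 r^2 times it, then the intrinsics apply), "world_from_camera" (4x4, takes a point from camera to world coordinates). Camera axes: x right, y down, z forward; pixel columns grow to the right and rows downward; lengths in m; the calibration is good to about 2 mm. A picture is of the moment at which its call begins.
- r.finish_job(): hands the job in; it is judged then, once.
The state is a dict: "time_s": time; "joints": joint angles; "joint_velocities": joint speeds; "joint_efforts": joint torques, N m; "eef_pos": TCP position; "tool_rot": TCP orientation; "wrist_force": force on the tool from outside, world axes, zero at the start; "moment": the same for the moment, N m; "width": finger opening in m; "grip_force": force on a finger pad.
Only numpy, scipy, OpenCV 4.12 (cv2) and the standard library are available. Lean on these libraries where they do the work, as an engineer would, in place of code of your own. Each camera call takes 0.05 s, during which the arm holds its last target. There are 200 camera calls.

## Working session

There is one attempt and no reset: what is moved stays moved. The work goes in short steps, Python scripts to look and compute and a tool call to move; the robot and the scene stay as the last step left them, time stands still between calls to the robot, and variables do not carry over. Pictures are saved under pics/ and viewed, at most 10 in all, crops included, and the job is handed in when it is done.

Besides the shell and the picture viewer there is one more tool, called after "Request:" as name(argument=value, ...), one argument or row to a line, values as JSON. step_arm: Moves the arm, as the interface text tells. Its arguments: {"type":"object","properties":{"targets":{"type":"array","items":{"type":"array","items":{"type":"number"}}},"grip_force":{"type":"number"}},"required":["targets"]}

```bash
ls; mkdir -p pics; cat > h.py <<'E'
import numpy as np, cv2
from cell import status, viewer, r
def grab(name, fn=None):
    d=viewer.get_image(name)
    if fn: cv2.imwrite(fn, d["image"][:,:,::-1])
    np.savez(f"{name}.npz", **{k:np.asarray(v) for k,v in d.items()})
    return d
def load(name): 
    z=np.load(f"{name}.npz"); return {k:z[k] for k in z.files}
def rays(d,uv):
    uv=np.atleast_2d(np.asarray(uv,float))
    K=np.array([[d["fx"],0,d["cx"]],[0,d["fy"],d["cy"]],[0,0,1]],float)
    p=cv2.undistortPoints(uv.reshape(-1,1,2),K,np.array([float(d["k1"]),0,0,0])).reshape(-1,2)
    T=d["world_from_camera"]
    return T[:3,3], np.c_[p,np.ones(len(p))]@T[:3,:3].T
def onplane(d,uv,z):
    o,v=rays(d,uv); t=(z-o[2])/v[:,2]; return o+v*t[:,None]
def cloud(d):
    H,W=d["range_z"].shape
    u,v=np.meshgrid(np.arange(W),np.arange(H))
    o,ry=rays(d,np.c_[u.ravel(),v.ravel()])
    P=o+ry*d["range_z"].reshape(-1,1); P[d["range_z"].ravel()==0]=np.nan
    return P.reshape(H,W,3)
E
python3 - <<'E'
from h import *
a=grab("scene");b=grab("top")
cv2.imwrite("pics/a.png",a["image"][:,:,::-1]);cv2.imwrite("pics/b.png",b["image"][:,:,::-1])
print(status.get_obs()); print(b["world_from_camera"],a["world_from_camera"][:3,3],b["fx"],b["k1"])
E
```

```text
pics
{'time_s': 0.1, 'joints': array([-1.29758626e+00,  3.51153701e-01,  1.65232839e+00,  3.83321319e-06,
        1.13907831e+00, -8.46227857e-02]), 'joint_velocities': array([ 0.00066045, -0.00158597, -0.00122671, -0.00099215,  0.00131775,
        0.00093343]), 'joint_efforts': array([ 2.24049581e-04, -4.98026347e+01, -2.85704738e+01,  6.99941861e-02,
        2.39029230e-02, -4.20464107e-05]), 'eef_pos': array([ 0.19256985, -0.51487821,  0.218183  ]), 'tool_rot': array([ 9.84037134e-01,  1.77962591e-01, -4.38259310e-05, -4.81887341e-04]), 'wrist_force': array([ 0.2660789 , -0.88066861, -0.13840426]), 'moment': array([-0.02266646, -0.03604033, -0.05261227]), 'grip_force': 0.0, 'width': 0.09298720396949128}
[[-0.00865216 -0.99640886  0.08422895  0.41488445]
 [-0.99988444  0.00756781 -0.01318467  0.03549796]
 [ 0.01249989 -0.08433329 -0.9963592   1.59595785]
 [ 0.          0.          0.          1.        ]] [ 1.05978382 -0.60831773  0.89506286] 456.14467537665803 -0.15753437222050798
```

View pics/a.png

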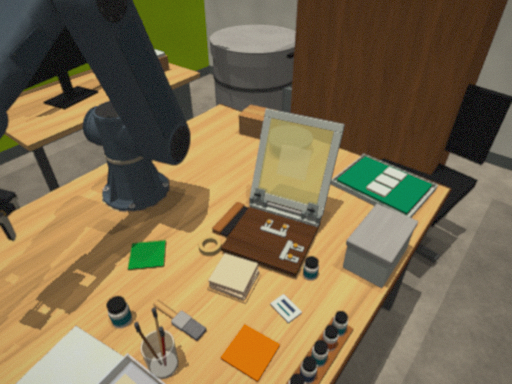

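View pics/b.png

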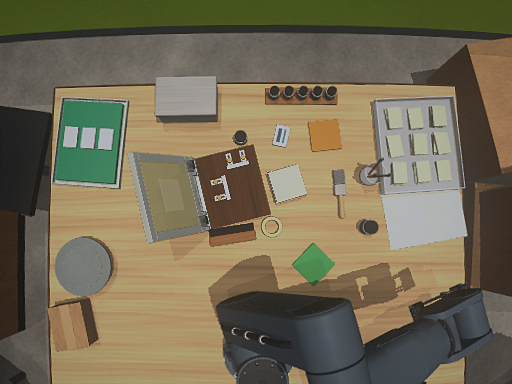

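Candidates for the tile: the cream stack at scene (234,277) / top (287,183). Look-alikes are the green square, top (313,263), the orange square, top (325,135), and the small cream tiles in the tray, top (410,140). The cream stack at the feeding edge of the dark base fits the description. Guides are seen at top (217,187) for the end guide and (237,157) for the side guide.

```bash
python3 - <<'E'
from h import *
for n,c in (("top",(287,183)),("scene",(234,272))):
    d=load(n); P=cloud(d); hsv=cv2.cvtColor(d["image"],cv2.COLOR_RGB2HSV)
    # tile top by height
    X0=P[c[1],c[0]]; print(n,"tile pt",X0)
    near=np.hypot(P[...,0]-X0[0],P[...,1]-X0[1])<0.12
    m=near&(abs(P[...,2]-X0[2])<0.006)&(P[...,2]>0.03)&(hsv[...,1]<110)&(hsv[...,2]>130)
    m=m.astype(np.uint8)
    nn,l,st,_=cv2.connectedComponentsWithStats(m); k=l[c[1],c[0]]
    q=np.argwhere(l==k)[:,::-1]; print(len(q), "z",np.median(P[l==k][:,2]))
    W=onplane(d,q,0.047)[:,:2].astype(np.float32)
    rr=cv2.minAreaRect(W*1000); print(rr)
    # board: dark brown
    m=(np.abs(P[...,2]-0.032)<0.008)&(hsv[...,2]<110)&(near|(np.hypot(P[...,0]-X0[0],P[...,1]-X0[1]-0.15)<0.25))
    m=cv2.morphologyEx(m.astype(np.uint8),cv2.MORPH_OPEN,np.ones((3,3)))
    nn,l,st,_=cv2.connectedComponentsWithStats(m); k=1+np.argmax(st[1:,4])
    q=np.argwhere(l==k)[:,::-1]; W=onplane(d,q,0.032)[:,:2].astype(np.float32)
    print("board",len(q),np.nanmedian(P[l==k][:,2]),cv2.minAreaRect(W*1000))
E
cat > /dev/null
```

```text
top tile pt [ 0.58145974 -0.10038284  0.04307692]
629 z 0.04606909011495852
((580.9202880859375, -99.45698547363281), (108.03729248046875, 109.87581634521484), 16.421703338623047)
board 3488 0.0331411474183293 ((573.7672729492188, 88.6762924194336), (248.87289428710938, 209.82676696777344), 13.753332138061523)
scene tile pt [ 0.58381505 -0.10187177  0.0476876 ]
1150 z 0.04617311502368121
((581.3861083984375, -102.1315689086914), (108.60382843017578, 109.48898315429688), 16.43210792541504)
board 3387 0.031961758873704005 ((574.6571655273438, 88.59423828125), (251.54966735839844, 226.62342834472656), 13.557619094848633)
```

```bash
python3 - <<'E'
from h import *
d=grab("wrist","pics/w0.png"); T=d["world_from_camera"]; o=status.get_obs()
from scipy.spatial.transform import Rotation as R
Rt=R.from_quat(o["tool_rot"]).as_matrix()
print(Rt); print("cam in tool",Rt.T@(T[:3,3]-o["eef_pos"])); print(Rt.T@T[:3,:3]); print(d["fx"],d["k1"])
E
```

```text
[[ 9.36667648e-01  3.50219470e-01 -2.01721146e-04]
 [ 3.50219516e-01 -9.36667305e-01  8.07157519e-04]
 [ 9.37366764e-05 -8.26685017e-04 -9.99999654e-01]]
cam in tool [ 0.06575911  0.00060284 -0.16582647]
[[-8.73404612e-04 -9.70673380e-01 -2.40400553e-01]
 [ 9.99997676e-01 -3.73967439e-04 -2.12313299e-03]
 [ 1.97096669e-03 -2.40401849e-01  9.70671451e-01]]
291.1627947420668 -0.0717148703278571
```

Request:
step_arm(
  targets=[
    [0,0,0,-0.111,0],
    [0,0,0,-0.111,0],
    [0,0,0,-0.111,0],
    [0,0,0,-0.111,0],
    [0,0,0,-0.111,0],
    [0,0,0,-0.111,0],
    [0,0,0,-0.111,0],
    [0,0,0,-0.111,0],
    [0,0,0,-0.111,0],
    [0,0,0,-0.111,0],
    [0,0,0,-0.111,0],
    [0,0,0,-0.111,0],
    [0,0,0,-0.111,0],
  ],
)

```text
time_s: 1.23
eef_pos: [0.1926, -0.515, 0.2184]
tool_rot: [0.619, 0.785, 0.0, -0.0]
wrist_force: [-0.0, -0.0, -0.5]
width: 0.0928
grip_force: 0.0
```

Request:
step_arm(
  targets=[
    [2.2,2.6,0,0,0],
    [2.2,2.6,0,0,0],
    [2.2,2.6,0,0,0],
    [2.2,2.6,0,0,0],
    [2.2,2.6,0,0,0],
    [2.2,2.6,0,0,0],
    [2.2,2.6,0,0,0],
    [2.2,2.6,0,0,0],
    [2.2,2.6,0,0,0],
    [2.2,2.6,0,0,0],
    [2.2,2.6,0,0,0],
    [2.2,2.6,0,0,0],
    [2.2,2.6,0,0,0],
    [2.2,2.6,0,0,0],
    [2.2,2.6,0,0,0],
    [2.2,2.6,0,0,0],
    [2.1,2.4,0,0,0],
    [2.1,2.4,0,0,0],
    [2.1,2.4,0,0,0],
    [0,0,0,0,0],
  ],
)

```text
time_s: 2.9
eef_pos: [0.5751, 0.004, 0.2182]
tool_rot: [0.62, 0.784, 0.001, -0.0]
wrist_force: [0.1, -0.4, 0.0]
width: 0.093
grip_force: 0.0
```

```bash
python3 - <<'E'
from h import *
d=grab("wrist"); i=d["image"][:,:,::-1]
cv2.imwrite("pics/w1.png",cv2.resize(i,(800,600),interpolation=cv2.INTER_CUBIC))
E
```

```text
(no output)
```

View pics/w1.png

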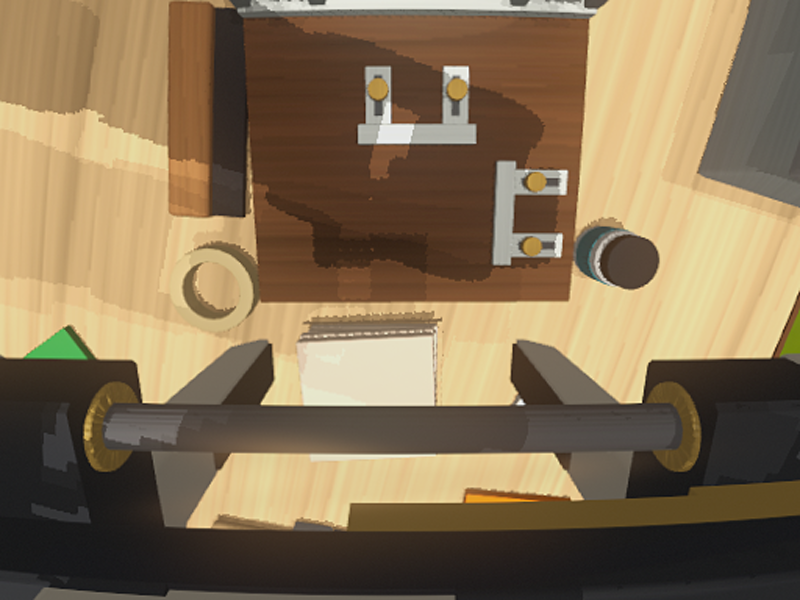

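Wrist view (800×600): end guide face lies along row ~143, cols 358–476. The side guide face lies along col ~494, rows 161–265. The board's open edge is at row ~301, and the cream top tile spans cols 300–437, rows 335–458, partly hidden by the gripper.

```bash
cat > m.py <<'E'
from h import *
d=load("wrist"); hsv=cv2.cvtColor(d["image"],cv2.COLOR_RGB2HSV); S=hsv[...,1].astype(float);V=hsv[...,2].astype(float)
s=1.5625
def edge(ch,p0,p1,n,step_axis,half,z):
    """scan lines between p0,p1 (800-scale); max gradient along axis; returns world line fit"""
    out=[]
    for t in np.linspace(0,1,n):
        x=(p0[0]+(p1[0]-p0[0])*t)/s; y=(p0[1]+(p1[1]-p0[1])*t)/s
        k=np.arange(-half,half+.01,.25)
        xs=x+(k if step_axis==0 else 0*k); ys=y+(k if step_axis==1 else 0*k)
        g=cv2.remap(ch.astype(np.float32),xs.astype(np.float32)[None],ys.astype(np.float32)[None],cv2.INTER_LINEAR)[0]
        gr=abs(np.gradient(cv2.GaussianBlur(g[None],(9,1),1.5)[0])); i=gr.argmax()
        out.append((xs[i],ys[i]))
    W=onplane(d,out,z)[:,:2]*1000
    f=cv2.fitLine(W.astype(np.float32),cv2.DIST_HUBER,0,.01,.01).ravel()
    res=np.abs((W-f[2:])@np.array([-f[1],f[0]]))
    return f, np.degrees(np.arctan2(f[1],f[0])), res.max(), np.median(res), W
E
python3 - <<'E'
from m import *
print(status.get_obs()["eef_pos"])
for nm,a in dict(
 front=(V,(275,301),(560,300),15,1,5,.032), left=(V,(248,100),(258,270),10,0,5,.032),right=(V,(586,60),(577,150),10,0,4,.032),
 end=(S,(362,143),(472,143),15,1,4,.035), side=(S,(494,168),(494,260),15,0,4,.035),
 tl=(V,(301,345),(307,400),10,0,4,.046), tr=(V,(436,345),(436,400),10,0,4,.046), tf=(V,(310,337),(430,333),12,1,5,.046), tb=(V,(315,458),(430,455),12,1,4,.046)).items():
    f,an,mx,md,W=edge(*a); print(nm,f[2:].round(1),"ang",round(an,2),"res",round(mx,1),round(md,2),W[0].round(1),W[-1].round(1))
P=cloud(d)
for p in [(370,370),(340,350),(400,350),(370,250),(320,285)]: print(p,P[int(p[1]/s),int(p[0]/s)].round(4))
E
```

```text
[0.57388921 0.00214296 0.21804853]
front [583.  -17.9] ang 13.6 res 0.5 0.07 [489.2 -40.6] [712.1  13.2]
left [455.5  44.1] ang -76.44 res 2.0 0.69 [441.  105.3] [469.4 -18.3]
right [684.1 159.9] ang -76.73 res 0.4 0.16 [676.6 190.7] [691.5 128.5]
end [568.5 102. ] ang 13.55 res 0.3 0.02 [531.4  93. ] [610.1 112.4]
side [638.   71.1] ang -76.38 res 0.4 0.11 [631.2  99.7] [647.7  32.4]
tl [521.9 -90.2] ang -72.84 res 5.8 0.31 [514.4 -66.8] [ 528.8 -112.1]
tr [625.6 -66.2] ang -74.17 res 3.3 0.51 [622.  -41.3] [631.6 -87.6]
tf [570.3 -47.1] ang 16.39 res 3.0 0.38 [524.3 -60.9] [614.7 -34.4]
tb [ 593.2 -147.8] ang 13.18 res 0.2 0.05 [ 546.8 -158.6] [ 641.3 -136.6]
(370, 370) [ 0.5743 -0.0735  0.045 ]
(340, 350) [ 0.5481 -0.0629  0.0463]
(400, 350) [ 0.5948 -0.0519  0.046 ]
(370, 250) [0.5534 0.0176 0.0323]
(320, 285) [ 0.5207 -0.0183  0.0314]
```

```bash
python3 - <<'E'
from m import *
i=d["image"][190:310,180:300,::-1]
cv2.imwrite("pics/c1.png",cv2.resize(i,(600,600),interpolation=cv2.INTER_CUBIC))
E
```

```text
(no output)
```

View pics/c1.png

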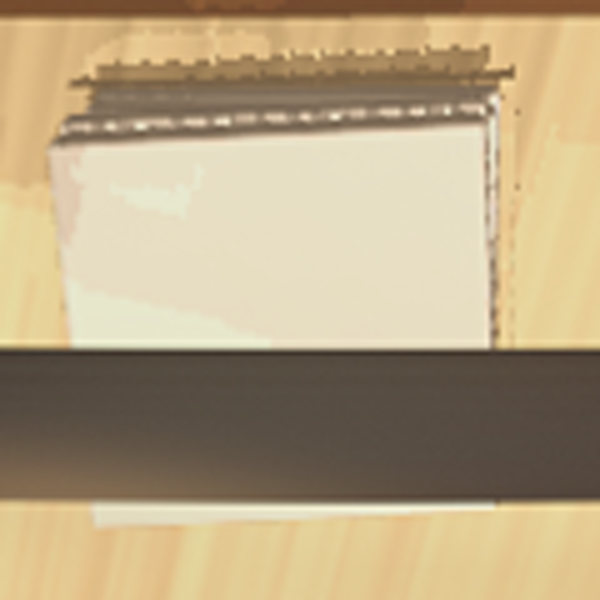

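The crop shows the cream top tile, front edge about 2.7° rotated from the base's edge, with the second tile's edges showing at the front and right. Its rear edge is visible below the gripper bar, crop (95,525)–(495,505). So the target choice is confirmed.

```bash
python3 - <<'E'
from m import *
print(onplane(d,[(199,295),(279,291)],.046)*1000)
P=cloud(d); print("tile z",np.nanmedian(P[222:252,205:270,2]),"bed",np.nanmedian(P[165:185,190:300,2]),np.nanmedian(P[120:150,240:300,2]))
from scipy.spatial.transform import Rotation as R
o=status.get_obs(); X=R.from_quat(o["tool_rot"]).as_matrix(); print(X, np.degrees(np.arctan2(X[1,0],X[0,0])))
E
```

```text
[[ 544.75988002 -166.7264547    46.        ]
 [ 646.39325247 -136.24967145   46.        ]]
tile z 0.046048295183358595 bed 0.03179020361487589 0.03179903759811248
[[-2.30792214e-01  9.73002933e-01 -4.97103231e-04]
 [ 9.73002998e-01  2.30792351e-01  2.36818423e-04]
 [ 3.45152643e-04 -4.29027086e-04 -9.99999848e-01]] 103.3437179977982
```

Request:
step_arm(
  targets=[
    [-2.9,-0.3,0,0,0.355],
    [-2.9,-0.3,0,0,0.355],
    [-2.9,-0.3,0,0,0.355],
    [-2.9,-0.3,0,0,0.355],
    [-2.9,-0.3,0,0,0.355],
    [-2.9,-0.3,0,-0.005,0.355],
    [0,0,3,0,0.355],
    [0,0,3,0,0.355],
    [0,0,3,0,0.355],
    [0,0,3,0,0.355],
    [0,0,2,0,0.355],
    [0,0,0,0,0.355],
  ],
)

```text
time_s: 3.95
eef_pos: [0.5923, -0.1733, 0.0744]
tool_rot: [0.62, 0.785, -0.001, -0.003]
wrist_force: [-0.1, -0.6, -0.2]
width: 0.0599
grip_force: 0.0
```

```bash
cat >> h.py <<'E'
from scipy.spatial.transform import Rotation as Rn
A=np.radians(13.6); ex=np.array([np.cos(A),np.sin(A)]); ey=np.array([-np.sin(A),np.cos(A)])
def press(p): p=np.asarray(p)[...,:2]; return np.stack([p@ex-577.6,p@ey+84.5],-1)
def st():
    o=status.get_obs(); X=Rn.from_quat(o["tool_rot"]).as_matrix()
    print("t",round(o["time_s"],2),"press",press(o["eef_pos"]*1000).round(2),"z",round(o["eef_pos"][2]*1000,2),"yaw",round(np.degrees(np.arctan2(X[1,0],X[0,0])),2),"F press",(o["wrist_force"][:2]@np.c_[ex,ey]).round(2),round(o["wrist_force"][2],2),"w",round(o["width"],4))
E
python3 - <<'E'
from h import *
st(); d=grab("wrist"); i=d["image"][:,:,::-1]
cv2.imwrite("pics/w2.png",cv2.resize(i,(800,600),interpolation=cv2.INTER_CUBIC))
E
```

```text
t 3.95 press [ -42.69 -223.19] z 74.41 yaw 103.42 F press [-0.22 -0.61] -0.2 w 0.0599
```

View pics/w2.png

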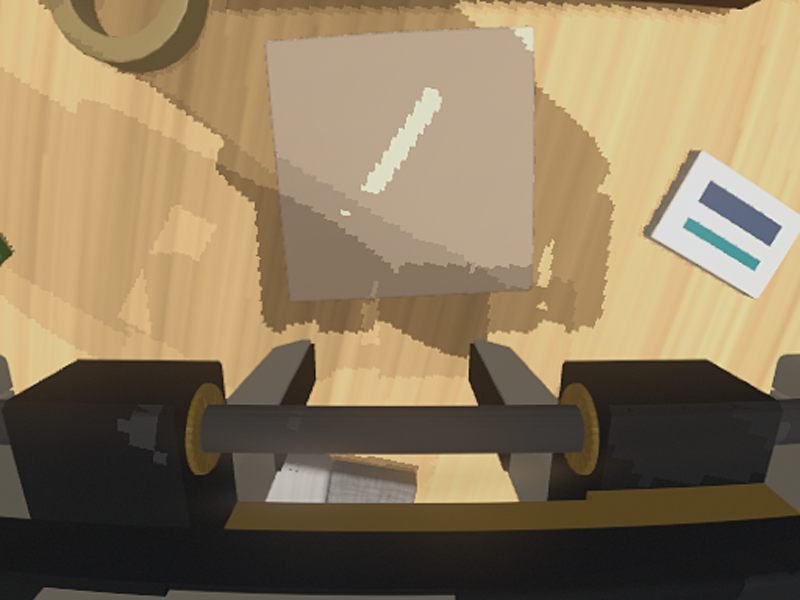

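Wrist view from close: tile corners at about (267,42), (533,28), (533,290), (290,300). The fingers sit clear behind the rear edge (tips at about row 345).

```bash
python3 - <<'E'
from h import *
d=load("wrist"); c=np.array([(267,42),(533,28),(533,290),(290,300)])/1.5625
W=onplane(d,c,.046)*1000; p=press(W); print(p.round(1), p.mean(0), np.degrees(np.arctan2(*(p[1]-p[0])[::-1])))
print(np.linalg.norm(np.diff(p,axis=0),axis=1))
E
```

```text
[[ -92.4  -99.9]
 [  13.2  -95.1]
 [  19.  -201.5]
 [ -88.2 -205.7]] [ -37.09509881 -150.55199273] 2.611439710923008
[105.7498959  106.49591319 107.29229124]
```

Request:
step_arm(
  targets=[
    [0,0.28,0,-0.003,0.355],
    [0,0.28,0,0,0.355],
    [0,0,0.9,0,0.355],
    [0,0,0.9,0,0.355],
    [0,0,0.9,0,0.355],
    [0,0,0.8,0,0.355],
    [0,0,0,0,0.355],
    [0,0,0,0,0.355],
  ],
)

```text
time_s: 4.67
eef_pos: [0.6004, -0.1719, 0.0429]
tool_rot: [0.618, 0.786, -0.0, -0.001]
wrist_force: [-0.8, -0.6, -0.4]
width: 0.0604
grip_force: 0.0
```

```bash
python3 -c "
from h import *
st()"
```

```text
t 4.67 press [ -34.48 -223.76] z 42.89 yaw 103.64 F press [-0.89 -0.43] -0.39 w 0.0604
```

Request:
step_arm(
  targets=[
    [0,-0.2,0.2,0,0.355],
    [0.2,0,0.15,0,0.355],
    [0.2,0,0,0,0.355],
    [0,0,0,0,0.355],
    [0,0,0,0,0.355],
  ],
)

```text
time_s: 5.08
eef_pos: [0.598, -0.1685, 0.0404]
tool_rot: [0.618, 0.786, 0.0, 0.0]
wrist_force: [-0.3, 0.2, -0.0]
width: 0.0601
grip_force: 0.0
```

```bash
python3 -c "
from h import *
st()"
```

```text
t 5.08 press [ -35.98 -219.87] z 40.4 yaw 103.65 F press [-0.25  0.3 ] -0.05 w 0.0601
```

Request:
step_arm(
  targets=[
    [0.1,0,0.13,0,0.355],
    [0.1,0,0,0,0.355],
    [0.1,0,0,0,0.355],
    [0.1,0,0,0,0.355],
    [0.1,0,0,0,0.355],
    [0.1,0,0,0,0.355],
    [0.1,0,0,0,0.355],
    [0.1,0,0,0,0.355],
  ],
)

```text
time_s: 5.75
eef_pos: [0.596, -0.1609, 0.0388]
tool_rot: [0.618, 0.786, -0.0, 0.0]
wrist_force: [-0.7, -0.8, 0.2]
width: 0.0599
grip_force: 0.7
```

```bash
python3 -c "
from h import *
st()"
```

```text
t 5.75 press [ -36.19 -212.  ] z 38.84 yaw 103.64 F press [-0.89 -0.59] 0.19 w 0.0599
```

Request:
step_arm(
  targets=[
    [0.1,0,0,0,0.355],
    [0.1,0,0,0,0.355],
    [0.1,0,0,0,0.355],
    [0.1,0,0,0,0.355],
    [0.15,0,0,0,0.355],
    [0.15,0,0,0,0.355],
    [0.15,0,0,0,0.355],
    [0.15,0,0,0,0.355],
    [0.15,0,0,0,0.355],
    [0.15,0,0,0,0.355],
    [0.15,0,0,0,0.355],
  ],
)

```text
time_s: 6.67
eef_pos: [0.5926, -0.1466, 0.0388]
tool_rot: [0.618, 0.786, 0.0, 0.0]
wrist_force: [0.7, -1.2, -0.1]
width: 0.0598
grip_force: 0.8
```

```bash
python3 - <<'E'
from h import *
st(); d=grab("wrist"); i=d["image"][:,:,::-1]
cv2.imwrite("pics/w3.png",cv2.resize(i,(800,600),interpolation=cv2.INTER_CUBIC))
E
```

```text
t 6.67 press [ -36.13 -197.33] z 38.83 yaw 103.64 F press [ 0.42 -1.36] -0.13 w 0.0598
```

View pics/w3.png

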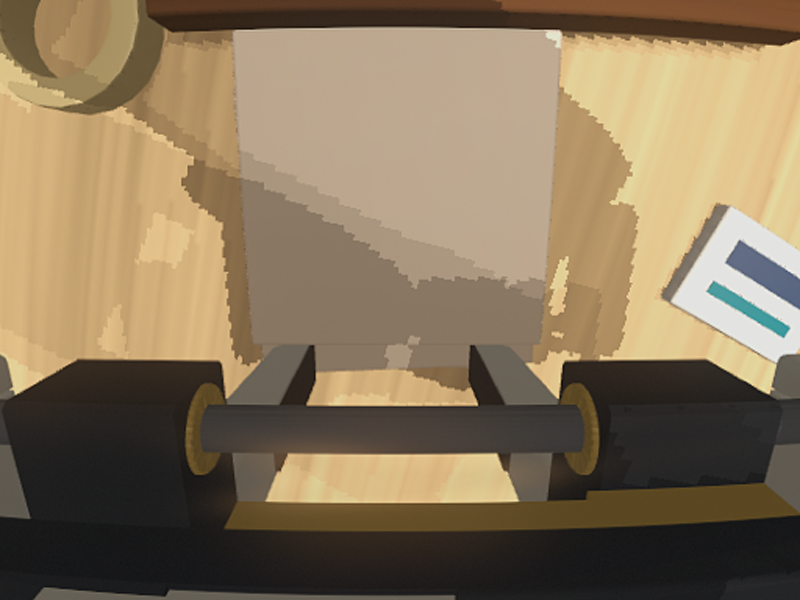

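The tile has squared up against both fingers (rear edge row ~344, cols 252–541). The second tile shows behind it and seems not to have moved.

Request:
step_arm(
  targets=[
    [0.2,0,0,0,0.355],
    [0.25,0,0,0,0.355],
    [0.25,0,0,0,0.355],
    [0.25,0,0,0,0.355],
    [0.25,0,0,0,0.355],
    [0.25,0,0,0,0.355],
    [0.25,0,0,0,0.355],
    [0.25,0,0,0,0.355],
    [0.25,0,0,0,0.355],
    [0.25,0,0,0,0.355],
    [0.25,0,0,0,0.355],
    [0.25,0,0,0,0.355],
    [0.25,0,0,0,0.355],
    [0.25,0,0,0,0.355],
    [0.25,0,0,0,0.355],
    [0.25,0,0,0,0.355],
    [0.25,0,0,0,0.355],
  ],
)

```text
time_s: 8.13
eef_pos: [0.5827, -0.1057, 0.0389]
tool_rot: [0.618, 0.786, 0.0, 0.0]
wrist_force: [0.5, -2.7, 0.7]
width: 0.0601
grip_force: 1.1
```

```bash
python3 -c "
from h import *
st()"
```

```text
t 8.13 press [ -36.14 -155.25] z 38.88 yaw 103.64 F press [-0.09 -2.72] 0.7 w 0.0601
```

Request:
step_arm(
  targets=[
    [0.25,0,0,0,0.355],
    [0.25,0,0,0,0.355],
    [0.25,0,0,0,0.355],
    [0.25,0,0,0,0.355],
    [0.25,0,0,0,0.355],
    [0.25,0,0,0,0.355],
    [0.25,0,0,0,0.355],
    [0.25,0,0,0,0.355],
    [0.25,0,0,0,0.355],
    [0.25,0,0,0,0.355],
    [0.25,0,0,0,0.355],
    [0.25,0,0,0,0.355],
    [0.25,0,0,0,0.355],
    [0.25,0,0,0,0.355],
  ],
)

```text
time_s: 9.3
eef_pos: [0.5742, -0.0715, 0.0387]
tool_rot: [0.618, 0.786, -0.0, -0.0]
wrist_force: [0.7, -2.7, 1.9]
width: 0.0596
grip_force: 1.3
```

```bash
python3 -c "
from h import *
st()"
```

```text
t 9.3 press [ -36.35 -120.05] z 38.68 yaw 103.63 F press [ 0.   -2.77] 1.87 w 0.0596
```

Request:
step_arm(
  targets=[
    [0.2,0,0,0,0.355],
    [0.2,0,0,0,0.355],
    [0.2,0,0,0,0.355],
    [0.2,0,0,0,0.355],
    [0.2,0,0,0,0.355],
    [0.2,0,0,0,0.355],
    [0.2,0,0,0,0.355],
    [0.2,0,0,0,0.355],
    [0.2,0,0,0,0.355],
    [0.2,0,0,0,0.355],
  ],
)

```text
time_s: 10.13
eef_pos: [0.5696, -0.0523, 0.0388]
tool_rot: [0.618, 0.786, 0.0, -0.0]
wrist_force: [-0.4, -0.8, -0.1]
width: 0.0601
grip_force: 0.2
```

```bash
python3 - <<'E'
from h import *
st(); d=grab("wrist"); i=d["image"][:,:,::-1]
cv2.imwrite("pics/w4.png",cv2.resize(i,(800,600),interpolation=cv2.INTER_CUBIC))
E
```

```text
t 10.13 press [ -36.23 -100.25] z 38.82 yaw 103.63 F press [-0.53 -0.69] -0.09 w 0.0601
```

View pics/w4.png

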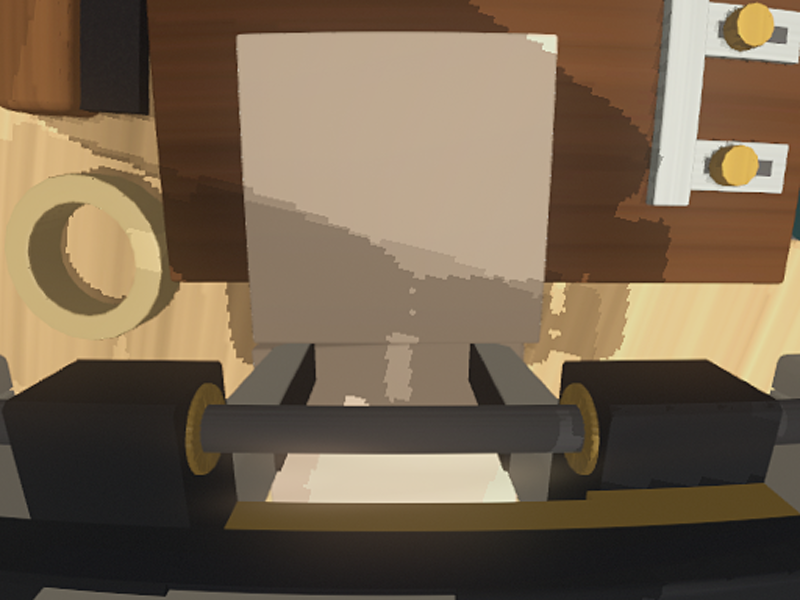

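The tile is square on the fingers, rear edge row ~344, spanning from the stack onto the bed. The side guide's left face is at col ~655, well clear of the tile's right edge at col 555.

```bash
python3 - <<'E'
from h import *
d=load("wrist"); P=cloud(d)
for v in (30,80,130,180,205,212): print(v, press(np.nanmedian(P[v,180:320],axis=0)*1000).round(1), (np.nanmedian(P[v,180:320,2])*1000).round(1))
E
```

```text
30 [-37.7  11.2] 42.1
80 [-37.2 -14. ] 42.8
130 [-37.3 -40. ] 43.4
180 [-37.6 -67.5] 44.2
205 [-37.9 -82.1] 44.5
212 [-37.6 -86.2] 44.7
```

Request:
step_arm(
  targets=[
    [0.2,0,0,0,0.355],
    [0.2,0,0,0,0.355],
    [0.2,0,0,0,0.355],
    [0.2,0,0,0,0.355],
    [0.2,0,0,0,0.355],
    [0.2,0,0,0,0.355],
    [0.2,0,0,0,0.355],
    [0.2,0,0,0,0.355],
    [0.2,0,0,0,0.355],
    [0.2,0,0,0,0.355],
    [0.2,0,0,0,0.355],
    [0.2,0,0,0,0.355],
    [0.2,0,0,0,0.355],
    [0.1,0,0,0,0.355],
    [0,0,0,0,0.355],
  ],
)

```text
time_s: 11.43
eef_pos: [0.5632, -0.0259, 0.0388]
tool_rot: [0.618, 0.786, 0.0, -0.0]
wrist_force: [-0.7, 0.1, -0.3]
width: 0.0599
grip_force: 0.0
```

```bash
python3 - <<'E'
from h import *
st(); d=grab("wrist"); P=cloud(d)
for v in (80,130,180,205,212,222): print(v, press(np.nanmedian(P[v,210:290],axis=0)*1000).round(1), (np.nanmedian(P[v,210:290,2])*1000).round(1))
V=d["image"][:,250].astype(int); print(V[205:250].sum(1))
cv2.imwrite("pics/w5.png",cv2.resize(d["image"][:,:,::-1],(800,600),interpolation=cv2.INTER_CUBIC))
E
```

```text
t 11.43 press [-36.27 -73.15] z 38.83 yaw 103.64 F press [-0.72  0.23] -0.29 w 0.0599
80 [-37.3  13.2] 42.0
130 [-37.3 -13. ] 41.9
180 [-37.3 -41. ] 41.9
205 [-37.3 -55.8] 41.6
212 [-37.3 -60.3] 41.8
222 [-37.  -70.2] 31.4
[352 354 351 353 351 350 349 378 448 442 444 445 411 247 157 164 166 258
 383 357 293 300 300 295 295 299 323 388 387 367 310 313 316 316 296 266
 262 276 295 293 286 287 289 309 340]
```

View pics/w5.png

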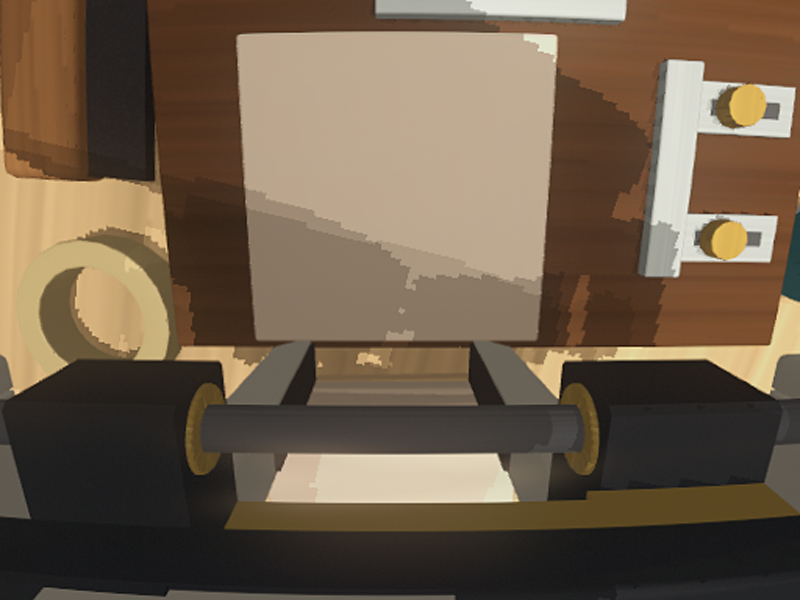

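The tile now lies flat on the bed (top at 42 mm, level), front edge at row ~33. The end guide face is just ahead at row ~18, and the side guide face is at col ~645–660.

```bash
python3 - <<'E'
from m import *
for nm,a in dict(end=(S,(400,18),(600,20),15,1,3,.032), tf=(S,(260,34),(520,33),15,1,3,.042), tb=(V,(320,340),(465,340),10,1,4,.042),
  side=(S,(659,100),(645,250),15,0,4,.032), tr=(S,(555,80),(543,300),15,0,3,.042), tl=(S,(238,60),(252,300),15,0,3,.042)).items():
    f,an,mx,md,W=edge(*a); p=press(W); print(nm,p.mean(0).round(2),"ang",round(an-13.6,2),"res",round(mx,1),p[0].round(1),p[-1].round(1))
E
```

```text
end [ 1.44 50.47] ang -0.18 res 0.2 [-33.7  50.7] [37.2 50.4]
tf [-37.19  43.39] ang -0.04 res 0.2 [-80.3  43.5] [ 5.9 43.4]
tb [-36.33 -63.64] ang 0.01 res 0.3 [-63.7 -63.6] [ -8.9 -63.6]
side [60.14 -2.28] ang -89.95 res 0.3 [60.1 25. ] [ 60.1 -30.5]
tr [18.53 -8.77] ang -90.01 res 0.2 [18.5 28.5] [ 18.4 -48.1]
tl [-88.74  -5.45] ang -90.22 res 0.3 [-88.5  34.8] [-88.9 -48.1]
```

Request:
step_arm(
  targets=[
    [-0.1,0,0,0,0.355],
    [0,0,0.15,0,0.355],
    [0,0,0.1,0,0.355],
    [0.1,0,0,0,0.355],
    [0.1,0,0,0,0.355],
    [0.1,0,0,0,0.355],
    [0.1,0,0,0,0.355],
    [0.1,0,0,0,0.355],
    [0.1,0,0,0,0.355],
    [0,0,0,0,0.355],
  ],
)

```text
time_s: 12.32
eef_pos: [0.5621, -0.0212, 0.0364]
tool_rot: [0.618, 0.786, 0.0, 0.0]
wrist_force: [-0.1, 0.8, -0.2]
width: 0.06
grip_force: 0.0
```

```bash
python3 - <<'E'
from h import *
st(); grab("wrist")
from m import *
for nm,a in dict(tf=(S,(260,34),(520,33),15,1,3,.042), tb=(V,(320,340),(465,340),10,1,4,.042),tl=(S,(238,60),(252,300),15,0,3,.042)).items():
    f,an,mx,md,W=edge(*a); p=press(W); print(nm,p.mean(0).round(2),"ang",round(an-13.6,2),"res",round(mx,1),p[0].round(1),p[-1].round(1))
E
```

```text
t 12.32 press [-36.2  -68.27] z 36.36 yaw 103.64 F press [0.09 0.79] -0.2 w 0.06
tf [-37.16  47.97] ang 0.16 res 0.3 [-79.6  48.1] [ 5.2 48.3]
tb [-36.32 -58.93] ang -0.01 res 0.0 [-63.3 -58.9] [ -9.3 -58.9]
tl [-88.52  -0.57] ang -90.15 res 0.2 [-88.5  39.1] [-88.7 -42.5]
```

Request:
step_arm(
  targets=[
    [-0.25,0,0,0,0.355],
    [-0.25,0,0,0,0.355],
    [0,0,-2,0,0.6],
    [0,0,-2,0,1],
    [0,-2,0,0,1],
    [0,-3,0,0,1],
    [1.5,-3.1,0,0,1],
    [2.5,0,0,0,1],
    [2.7,0,0,0,1],
    [0,0,0,0,1],
    [0,0,1.5,0,1],
    [0,0,1.5,0,1],
    [0,0,0.8,0,1],
    [0,0,0,0,1],
    [0,0,0,0,1],
  ],
)

```text
time_s: 13.62
eef_pos: [0.4689, 0.0195, 0.0383]
tool_rot: [0.618, 0.786, -0.0, -0.0]
wrist_force: [0.1, -0.3, -0.0]
width: 0.0003
grip_force: 0.0
```

```bash
python3 -c "
from h import *
st()"
```

```text
t 13.62 press [-117.28   -6.81] z 38.34 yaw 103.62 F press [-0.01 -0.29] -0.0 w 0.0003
```

Request:
step_arm(
  targets=[
    [0,0,0.2,0,1],
    [0,0.15,0,0,1],
    [0,0.15,0,0,1],
    [0,0.1,0,0,1],
    [0,0.1,0,0,1],
    [0,0.1,0,0,1],
    [0,0.1,0,0,1],
    [0,0.1,0,0,1],
    [0,0.1,0,0,1],
    [0,0.1,0,0,1],
    [0,0.1,0,0,1],
    [0,0.1,0,0,1],
    [0,0.1,0,0,1],
    [0,0.1,0,0,1],
    [0,0.1,0,0,1],
  ],
)

```text
time_s: 14.87
eef_pos: [0.4835, 0.0234, 0.0363]
tool_rot: [0.618, 0.786, -0.0, -0.0]
wrist_force: [0.7, -0.5, -0.7]
width: 0.0005
grip_force: 0.0
```

```bash
python3 - <<'E'
from h import *
st(); d=grab("wrist")
cv2.imwrite("pics/w6.png",cv2.resize(d["image"][:,:,::-1],(800,600),interpolation=cv2.INTER_CUBIC))
E
```

```text
t 14.87 press [-102.19   -6.49] z 36.33 yaw 103.64 F press [ 0.53 -0.67] -0.66 w 0.0005
```

View pics/w6.png

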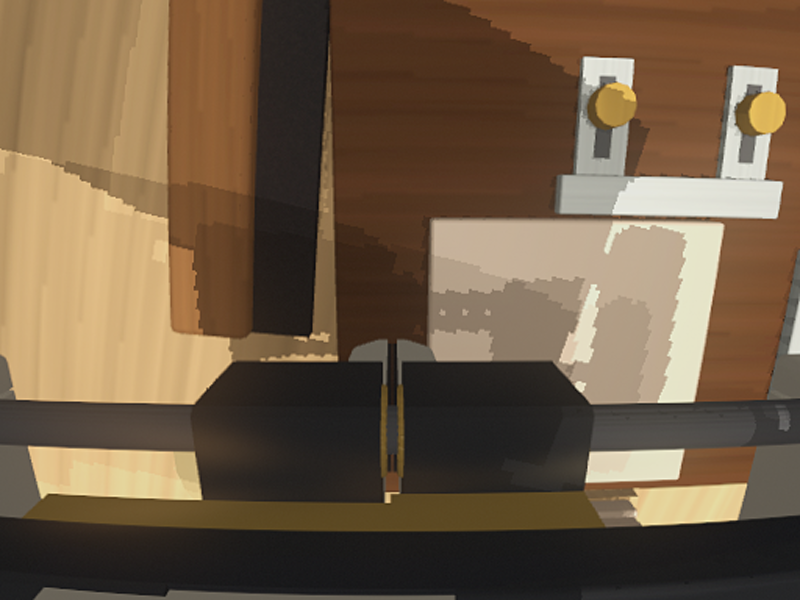

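The closed fingertips sit beside the tile's left edge (col 429, row 345), about to touch it. The tile front at row ~217 is just short of the end guide (row ~214).

Request:
step_arm(
  targets=[
    [0,0.1,0,0,1],
    [0,0.1,0,0,1],
    [0,0.1,0,0,1],
    [0,0.1,0,0,1],
    [0,0.1,0,0,1],
    [0,0.1,0,0,1],
    [0,0.1,0,0,1],
    [0,0.1,0,0,1],
    [0,0.1,0,0,1],
    [0,0.1,0,0,1],
    [0,0.1,0,0,1],
    [0,0.1,0,0,1],
  ],
)

```text
time_s: 15.92
eef_pos: [0.4952, 0.0262, 0.0363]
tool_rot: [0.618, 0.786, 0.0, 0.0]
wrist_force: [-1.6, 0.3, 0.3]
width: 0.0006
grip_force: 0.7
```

```bash
python3 - <<'E'
from h import *
st(); d=grab("wrist")
from m import *
for nm,a in dict(tl0=(S,(429,225),(429,330),10,0,12,.042),tf=(S,(480,218),(660,220),15,1,4,.042),end=(S,(550,213),(700,217),15,1,5,.035)).items():
    f,an,mx,md,W=edge(*a); p=press(W); print(nm,p.mean(0).round(2),"ang",round(an-13.6,2),"res",round(mx,1),p[0].round(1),p[-1].round(1))
E
```

```text
t 15.92 press [-90.13  -6.52] z 36.32 yaw 103.64 F press [-1.48  0.67] 0.27 w 0.0006
tl0 [-80.5   27.33] ang -89.48 res 0.1 [-80.6  46.2] [-80.4   7.8]
tf [-27.63  50.01] ang 0.94 res 0.7 [-59.7  49.3] [ 5.3 50.1]
end [-3.98 49.85] ang -0.1 res 0.2 [-32.6  50.1] [25.4 49.9]
```

Request:
step_arm(
  targets=[
    [0,0.15,0,0,1],
    [0,0.15,0,0,1],
    [0,0.15,0,0,1],
    [0,0.15,0,0,1],
    [0,0.15,0,0,1],
    [0,0.15,0,0,1],
    [0,0.15,0,0,1],
    [0,0.15,0,0,1],
    [0,0.15,0,0,1],
    [0,0.15,0,0,1],
    [0,0.15,0,0,1],
    [0,0.15,0,0,1],
    [0,0.15,0,0,1],
    [0,0.15,0,0,1],
    [0,0.15,0,0,1],
    [0,0.15,0,0,1],
    [0,0.1,0,0,1],
    [0,0,0,0,1],
  ],
)

```text
time_s: 17.47
eef_pos: [0.5196, 0.0321, 0.0363]
tool_rot: [0.618, 0.786, 0.0, 0.0]
wrist_force: [-0.2, -0.1, -0.3]
width: 0.0006
grip_force: 0.5
```

```bash
python3 - <<'E'
from h import *
st(); d=grab("wrist")
from m import *
for nm,a in dict(tl0=(S,(429,225),(429,330),10,0,12,.042),tf=(S,(460,218),(660,220),15,1,4,.042),end=(S,(480,213),(650,217),15,1,5,.035)).items():
    f,an,mx,md,W=edge(*a); p=press(W); print(nm,p.mean(0).round(2),"ang",round(an-13.6,2),"res",round(mx,1),p[0].round(1),p[-1].round(1))
cv2.imwrite("pics/w7.png",cv2.resize(d["image"][:,:,::-1],(800,600),interpolation=cv2.INTER_CUBIC))
E
```

```text
t 17.47 press [-65.01  -6.5 ] z 36.35 yaw 103.64 F press [-0.27 -0.06] -0.27 w 0.0006
tl0 [-55.41  27.32] ang -89.52 res 0.3 [-55.6  46.2] [-55.5   7.8]
tf [-6.02 50.29] ang -0.19 res 0.2 [-41.6  50.3] [30.5 50.1]
end [-1.62 49.92] ang -0.22 res 0.2 [-33.3  50.1] [30.7 49.7]
```

Request:
step_arm(
  targets=[
    [0,0.1,0,0,1],
    [0,0.1,0,0,1],
    [0,0.1,0,0,1],
    [0,0.1,0,0,1],
    [0,0.08,0,0,1],
    [0,0.05,0,0,1],
  ],
)

```text
time_s: 18.02
eef_pos: [0.5246, 0.0333, 0.0363]
tool_rot: [0.618, 0.786, 0.0, -0.0]
wrist_force: [-1.7, -0.0, 0.9]
width: 0.0002
grip_force: 0.9
```

Request:
step_arm(
  targets=[
    [0,0.03,0,0,1],
    [0,0.03,0,0,1],
  ],
)

```text
time_s: 18.18
eef_pos: [0.5251, 0.0334, 0.0364]
tool_rot: [0.618, 0.786, 0.0, 0.0]
wrist_force: [-2.1, -0.3, 0.4]
width: 0.0002
grip_force: 1.0
```

Request:
step_arm(
  targets=[
    [0,0.03,0,0,1],
    [0,0.03,0,0,1],
  ],
)

```text
time_s: 18.35
eef_pos: [0.5257, 0.0335, 0.0363]
tool_rot: [0.618, 0.786, -0.0, 0.0]
wrist_force: [-2.0, -0.0, 1.1]
width: 0.0003
grip_force: 0.9
```

```bash
python3 -c "
from h import *
st()"
```

```text
t 18.35 press [-58.77  -6.51] z 36.34 yaw 103.64 F press [-1.92  0.42] 1.11 w 0.0003
```

Request:
step_arm(
  targets=[
    [0,0.03,0,0,1],
    [0,0.02,0,0,1],
  ],
)

```text
time_s: 18.52
eef_pos: [0.5259, 0.0336, 0.0363]
tool_rot: [0.618, 0.786, -0.0, -0.0]
wrist_force: [-3.4, -1.2, 1.2]
width: 0.0002
grip_force: 1.9
```

Request:
step_arm(
  targets=[
    [0,0.02,0,0,1],
    [0,0.02,0,0,1],
  ],
)

```text
time_s: 18.68
eef_pos: [0.526, 0.0337, 0.0362]
tool_rot: [0.618, 0.786, -0.0, -0.0]
wrist_force: [-5.4, -0.7, 3.5]
width: 0.0003
grip_force: 3.0
```

Request:
step_arm(
  targets=[
    [0,0.02,0,0,1],
    [0,0,0,0,1],
  ],
)

```text
time_s: 18.85
eef_pos: [0.526, 0.0337, 0.0362]
tool_rot: [0.618, 0.786, -0.001, -0.001]
wrist_force: [-6.9, -2.4, 2.4]
width: 0.0006
grip_force: 3.2
```

Request:
step_arm(
  targets=[
    [0,-0.1,0,0,1],
    [0,-0.7,0,0,1],
    [0,0,-2,0,1],
    [0,0,-2,0,0.7],
    [-1.5,0,0,0,0.5],
    [-2.5,2,0,0,0.355],
    [-2,2.5,0,0,0.355],
    [-1,2.7,0,0,0.355],
    [0,0,0,0,0.355],
    [0,0,1.5,0,0.355],
    [0,0,1.5,0,0.355],
    [0,0,0.9,0,0.355],
    [0,0,0,0,0.355],
    [0,0,0,0,0.355],
  ],
)

```text
time_s: 20.02
eef_pos: [0.6052, -0.019, 0.0374]
tool_rot: [0.618, 0.786, -0.0, -0.0]
wrist_force: [-0.0, -0.3, 0.3]
width: 0.0596
grip_force: 0.0
```

```bash
python3 - <<'E'
from h import *
st(); d=grab("wrist"); P=cloud(d)
V=d["image"].sum(2).astype(int); print(press(P[150,256]*1000),P[150,256])
cv2.imwrite("pics/w8.png",cv2.resize(d["image"][:,:,::-1],(800,600),interpolation=cv2.INTER_CUBIC))
E
```

```text
t 20.02 press [  6.19 -76.31] z 37.36 yaw 103.64 F press [-0.1  -0.27] 0.31 w 0.0596
[  8.73005275 -26.95331554] [0.59609731 0.02954261 0.0419862 ]
```

View pics/w8.png

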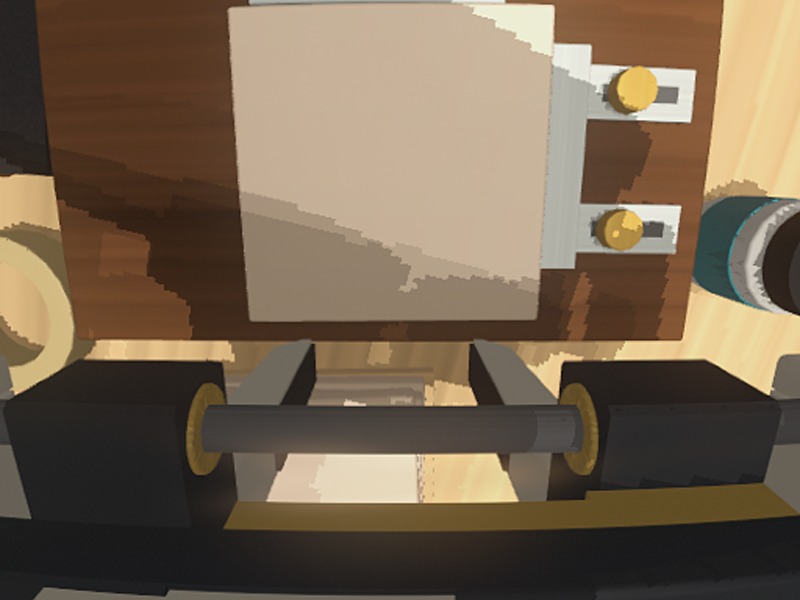

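The tile rests against the side guide along its length (col ~545). Its rear edge is at row ~320 with the fingers just behind, and there is a small gap to the end guide at row ~4.

Request:
step_arm(
  targets=[
    [0.1,0,0.1,0,0.355],
    [0.1,0,0,0,0.355],
    [0.1,0,0,0,0.355],
    [0.1,0,0,0,0.355],
    [0.1,0,0,0,0.355],
    [0.1,0,0,0,0.355],
    [0.05,0,0,0,0.355],
    [0.05,0,0,0,0.355],
    [0.05,0,0,0,0.355],
  ],
)

```text
time_s: 20.82
eef_pos: [0.6037, -0.0118, 0.0363]
tool_rot: [0.618, 0.786, 0.0, 0.0]
wrist_force: [-0.3, 0.2, -0.0]
width: 0.0601
grip_force: 0.0
```

Request:
step_arm(
  targets=[
    [0.04,0,0,0,0.355],
    [0.04,0,0,0,0.355],
  ],
)

```text
time_s: 20.98
eef_pos: [0.6035, -0.011, 0.0363]
tool_rot: [0.618, 0.786, -0.0, -0.0]
wrist_force: [1.2, 0.5, 0.2]
width: 0.0597
grip_force: 0.0
```

Request:
step_arm(
  targets=[
    [0.04,0,0,0,0.355],
    [0.04,0,0,0,0.355],
  ],
)

```text
time_s: 21.15
eef_pos: [0.6032, -0.0105, 0.0363]
tool_rot: [0.618, 0.786, -0.0, 0.0]
wrist_force: [-0.1, -1.5, -0.4]
width: 0.0596
grip_force: 0.9
```

```bash
python3 -c "
from h import *
st()"
```

```text
t 21.15 press [  6.26 -67.52] z 36.33 yaw 103.65 F press [-0.5  -1.47] -0.41 w 0.0596
```

Touching the tile now; about 2 mm to the end guide.

Request:
step_arm(
  targets=[
    [0.04,0,0,0,0.355],
    [0.04,0,0,0,0.355],
  ],
)

```text
time_s: 21.32
eef_pos: [0.603, -0.0097, 0.0363]
tool_rot: [0.618, 0.786, -0.0, 0.0]
wrist_force: [-0.9, -2.8, -0.6]
width: 0.0602
grip_force: 1.4
```

Request:
step_arm(
  targets=[
    [0.03,0,0,0,0.355],
    [0.03,0,0,0,0.355],
  ],
)

```text
time_s: 21.48
eef_pos: [0.603, -0.0094, 0.0363]
tool_rot: [0.618, 0.786, -0.0, 0.0]
wrist_force: [0.8, -7.4, -1.1]
width: 0.0602
grip_force: 3.6
```

Request:
step_arm(
  targets=[
    [0.03,0,0,0,0.355],
  ],
)

```text
time_s: 21.57
eef_pos: [0.603, -0.0094, 0.0363]
tool_rot: [0.618, 0.786, -0.0, 0.0]
wrist_force: [0.4, -8.7, -0.9]
width: 0.0599
grip_force: 4.4
```

Request:
step_arm(
  targets=[
    [0.02,0,0,0,0.355],
  ],
)

```text
time_s: 21.65
eef_pos: [0.603, -0.0094, 0.0364]
tool_rot: [0.618, 0.786, -0.0, 0.001]
wrist_force: [-0.1, -9.7, -0.6]
width: 0.0598
grip_force: 4.8
```

Request:
step_arm(
  targets=[
    [-0.1,0,0,0,0.355],
    [-0.6,0,0,0,0.355],
    [0,0,-2,0,0.6],
    [0,0,-2,0,1],
    [0,-2.5,0,0,1],
    [2,-2.8,0,0,1],
    [2.5,-2.8,0,0,1],
    [2.2,0,0,0,1],
    [0,0,0,0,1],
    [0,0,1.5,0,1],
    [0,0,1.5,0,1],
    [0,0,0.9,0,1],
    [0,0,0.1,0,1],
    [0,0,0,0,1],
  ],
)

```text
time_s: 22.82
eef_pos: [0.5102, 0.0305, 0.0361]
tool_rot: [0.618, 0.786, -0.0, -0.0]
wrist_force: [-0.8, -0.2, -1.1]
width: 0.0002
grip_force: 0.0
```

```bash
python3 - <<'E'
from h import *
st()
d=grab("wrist")
from m import *
o=press(status.get_obs()["eef_pos"]*1000)
# project scan lines from press coords
def px(pp,z):
    w=np.array([577.6,-84.5])+np.array(pp); W=(w[0]*ex+w[1]*ey)/1000
    T=d["world_from_camera"]; K=np.array([[d["fx"],0,d["cx"]],[0,d["fy"],d["cy"]],[0,0,1.]])
    Ti=np.linalg.inv(T); return cv2.projectPoints(np.array([[*W,z]]),cv2.Rodrigues(Ti[:3,:3])[0],Ti[:3,3],K,np.array([float(d["k1"]),0,0,0]))[0].ravel()*1.5625
for nm,ch,a,b,ax,z in (("tl",S,(-48.7,5),(-48.7,45),0,.042),("tf",S,(-47,50),(-44.5,50),1,.042),("tf2",S,(-35,50),(40,50),1,.042),("tr",S,(59.3,-20),(59.3,30),0,.042)):
    A,B=px(a,z),px(b,z)
    try:
        f,an,mx,md,W=edge(ch,A,B,12,ax,4,z); p=press(W); print(nm,A.round(),B.round(),p.mean(0).round(2),"ang",round(an-13.6,2),"res",round(mx,1))
    except Exception as e: print(nm,e)
E
```

```text
t 22.82 press [-74.55  -5.81] z 36.09 yaw 103.62 F press [-0.85 -0.01] -1.13 w 0.0002
tl [462. 339.] [467. 231.] [-49.56  25.34] ang -90.16 res 0.2
tf [472. 216.] [479. 216.] [-45.78  50.8 ] ang -9.05 res 0.1
tf2 [506. 217.] [710. 219.] [ 1.85 50.42] ang -0.02 res 0.2
tr [726. 397.] [749. 274.] [59.07  5.53] ang -90.14 res 0.3
```

Request:
step_arm(
  targets=[
    [0,0.3,0,0,1],
    [0,0.3,0,0,1],
    [0,0.3,0,0,1],
    [0,0.2,0,0,1],
    [0,0.15,0,0,1],
    [0,0.1,0,0,1],
    [0,0.05,0,0,1],
    [0,0,0,0,1],
  ],
)

```text
time_s: 23.53
eef_pos: [0.5237, 0.0341, 0.0363]
tool_rot: [0.618, 0.786, 0.0, 0.0]
wrist_force: [0.2, -0.8, -0.4]
width: 0.0005
grip_force: 0.0
```

Request:
step_arm(
  targets=[
    [0,0.04,0,0,1],
    [0,0.04,0,0,1],
  ],
)

```text
time_s: 23.7
eef_pos: [0.5243, 0.0343, 0.0363]
tool_rot: [0.618, 0.786, -0.0, -0.0]
wrist_force: [-0.0, 0.3, -0.5]
width: 0.0007
grip_force: 0.0
```

Request:
step_arm(
  targets=[
    [0,0.03,0,0,1],
    [0,0.03,0,0,1],
  ],
)

```text
time_s: 23.87
eef_pos: [0.525, 0.0344, 0.0363]
tool_rot: [0.618, 0.786, 0.0, -0.0]
wrist_force: [0.6, 0.4, 0.8]
width: 0.0005
grip_force: 0.0
```

```bash
python3 -c "
from h import *
st()"
```

```text
t 23.87 press [-59.28  -5.49] z 36.35 yaw 103.63 F press [0.71 0.2 ] 0.82 w 0.0005
```

Request:
step_arm(
  targets=[
    [0,0.03,0,0,1],
    [0,0.03,0,0,1],
  ],
)

```text
time_s: 24.03
eef_pos: [0.5255, 0.0346, 0.0363]
tool_rot: [0.618, 0.786, -0.0, -0.0]
wrist_force: [1.5, -0.1, -0.6]
width: 0.0002
grip_force: 0.1
```

Request:
step_arm(
  targets=[
    [0,0.02,0,0,1],
    [0,0.02,0,0,1],
  ],
)

```text
time_s: 24.2
eef_pos: [0.5257, 0.0346, 0.0363]
tool_rot: [0.618, 0.786, -0.0, -0.0]
wrist_force: [-1.4, -0.5, 0.3]
width: 0.0004
grip_force: 0.8
```

Request:
step_arm(
  targets=[
    [0,0.02,0,0,1],
  ],
)

```text
time_s: 24.28
eef_pos: [0.5257, 0.0346, 0.0362]
tool_rot: [0.618, 0.786, -0.0, -0.0]
wrist_force: [-2.1, -1.5, 1.7]
width: 0.0006
grip_force: 1.3
```

Request:
step_arm(
  targets=[
    [0,0.02,0,0,1],
  ],
)

```text
time_s: 24.37
eef_pos: [0.5258, 0.0347, 0.0362]
tool_rot: [0.618, 0.786, -0.0, -0.0]
wrist_force: [-4.2, -2.1, 0.7]
width: 0.0005
grip_force: 1.9
```

Request:
step_arm(
  targets=[
    [0,0.02,0,0,1],
  ],
)

```text
time_s: 24.45
eef_pos: [0.5258, 0.0347, 0.0362]
tool_rot: [0.618, 0.786, -0.001, -0.001]
wrist_force: [-4.1, -2.5, 2.0]
width: 0.0005
grip_force: 2.6
```

```bash
python3 -c "
from h import *
st()"
```

```text
t 24.45 press [-58.35  -5.42] z 36.17 yaw 103.64 F press [-4.56 -1.47] 2.03 w 0.0005
```

Request:
step_arm(
  targets=[
    [0,-0.1,0,0,1],
    [0,-0.7,0,0,1],
    [0,0,-2,0,1],
    [0,0,-2,0,1],
    [-1.5,0,0,0,1],
    [-2.5,2,0,0,1],
    [-2,2.5,0,0,1],
    [-1,2.7,0,0,1],
    [0,0,0,0,1],
    [0,0,1.5,0,1],
    [0,0,1.5,0,1],
    [0,0,1,0,1],
    [0,0,0,0,1],
    [0.3,0,0,0,1],
    [0.2,0,0,0,1],
    [0.1,0,0,0,1],
    [0,0,0,0,1],
  ],
)

```text
time_s: 25.87
eef_pos: [0.6041, -0.012, 0.0371]
tool_rot: [0.618, 0.786, 0.0, 0.0]
wrist_force: [0.3, 0.5, 0.0]
width: 0.0002
grip_force: 0.0
```

```bash
python3 -c "
from h import *
st()"
```

```text
t 25.87 press [  6.73 -69.18] z 37.11 yaw 103.66 F press [0.45 0.43] 0.04 w 0.0002
```

Request:
step_arm(
  targets=[
    [0.06,0,0,0,1],
    [0.05,0,0,0,1],
    [0.05,0,0,0,1],
    [0.04,0,0,0,1],
    [0,0,0,0,1],
  ],
)

```text
time_s: 26.28
eef_pos: [0.6033, -0.0103, 0.0364]
tool_rot: [0.618, 0.786, 0.0, 0.0]
wrist_force: [0.1, -0.6, -0.3]
width: 0.0004
grip_force: 0.0
```

Request:
step_arm(
  targets=[
    [0.03,0,0,0,1],
    [0.02,0,0,0,1],
  ],
)

```text
time_s: 26.45
eef_pos: [0.6032, -0.0099, 0.0363]
tool_rot: [0.618, 0.786, 0.0, -0.0]
wrist_force: [0.4, 0.3, 0.5]
width: 0.0004
grip_force: 0.0
```

Request:
step_arm(
  targets=[
    [0.02,0,0,0,1],
    [0,0,0,0,1],
  ],
)

```text
time_s: 26.62
eef_pos: [0.6031, -0.0097, 0.0363]
tool_rot: [0.618, 0.786, -0.0, -0.0]
wrist_force: [-1.3, 0.2, 0.3]
width: 0.0006
grip_force: 0.0
```

Request:
step_arm(
  targets=[
    [0.02,0,0,0,1],
    [0.01,0,0,0,1],
  ],
)

```text
time_s: 26.78
eef_pos: [0.6031, -0.0095, 0.0363]
tool_rot: [0.618, 0.786, -0.0, 0.0]
wrist_force: [-0.4, -1.6, -0.7]
width: 0.0004
grip_force: 0.8
```

Request:
step_arm(
  targets=[
    [0.02,0,0,0,1],
  ],
)

```text
time_s: 26.87
eef_pos: [0.6031, -0.0095, 0.0363]
tool_rot: [0.618, 0.786, -0.0, 0.0]
wrist_force: [-0.4, -3.7, -0.1]
width: 0.0006
grip_force: 1.7
```

Request:
step_arm(
  targets=[
    [0.02,0,0,0,1],
  ],
)

```text
time_s: 26.95
eef_pos: [0.6031, -0.0094, 0.0363]
tool_rot: [0.618, 0.786, -0.0, 0.0]
wrist_force: [1.2, -5.1, -0.2]
width: 0.0004
grip_force: 2.7
```

Both touches end at the same positions as before, so the tile is seated. Backing off and checking by measurement.

Request:
step_arm(
  targets=[
    [-0.1,0,0,0,1],
    [-0.6,0,0,0,1],
    [0,0,-2,0,1],
    [0,0,-3,0,1],
    [0,0,-3,0,1],
    [0,0,-3,0,1],
    [0,0,-3,0,1],
    [0,0,-3,0,1],
    [0,0,0,0,1],
    [0,0,0,0,1],
  ],
)

```text
time_s: 27.78
eef_pos: [0.6053, -0.016, 0.2079]
tool_rot: [0.618, 0.786, 0.001, 0.001]
wrist_force: [0.4, -0.8, -1.8]
width: 0.0004
grip_force: 0.0
```

```bash
python3 - <<'E'
from h import *
st()
d=grab("wrist")
from m import *
def px(pp,z):
    w=np.array([577.6,-84.5])+np.array(pp); W=(w[0]*ex+w[1]*ey)/1000
    T=d["world_from_camera"]; K=np.array([[d["fx"],0,d["cx"]],[0,d["fy"],d["cy"]],[0,0,1.]])
    Ti=np.linalg.inv(T); return cv2.projectPoints(np.array([[*W,z]]),cv2.Rodrigues(Ti[:3,:3])[0],Ti[:3,3],K,np.array([float(d["k1"]),0,0,0]))[0].ravel()*1.5625
for nm,ch,a,b,ax,z,h in (("tl",S,(-48.7,-40),(-48.7,40),0,.042,4),("tf",S,(-35,50),(38,50),1,.042,3),("tr",S,(59.3,-30),(59.3,30),0,.042,3),("tb",S,(-40,-58),(50,-58),1,.042,4),
  ("endback",S,(-35,64),(35,64),1,.038,4),("sideback",S,(73.3,-35),(73.3,-26),0,.038,4),("front",V,(-110,-70),(-60,-70),1,.032,4)):
    A,B=px(a,z),px(b,z)
    f,an,mx,md,W=edge(ch,A,B,14,ax,h,z); p=press(W); print(nm,p.mean(0).round(2),"ang",round(an-13.6,2),"res",round(mx,1))
P=cloud(d); q=press(P*1000); 
m=(abs(q[...,0]-5)<48)&(abs(q[...,1]+4)<48); Z=P[m]; A=np.c_[Z[:,:2],np.ones(len(Z))]; A=A[~np.isnan(Z[:,2])]; Z=Z[~np.isnan(Z[:,2])]
print("plane",np.linalg.lstsq(A,Z[:,2],rcond=None)[0][:2],np.median(Z[:,2]))
m=(q[...,1]<-85)&(q[...,1]>-215)&(abs(q[...,0]+37)<70)&(P[...,2]>.033)&(P[...,2]<.039); print("stack top",m.sum(),np.median(P[m][:,2]),cv2.minAreaRect(q[m].astype(np.float32)))
# guide change in static top view, before vs after
a=load("top"); b=grab("top"); 
df=cv2.absdiff(a["image"],b["image"]).max(2)
print("diff guide thumb areas",[df[v-4:v+5,u-6:u+7].max() for u,v in ((221,180),(220,197),(228,158),(243,156))])
E
```

```text
t 27.78 press [  6.99 -73.4 ] z 207.89 yaw 103.63 F press [ 0.2  -0.89] -1.76 w 0.0004
tl [-48.2    0.54] ang -89.67 res 0.4
tf [ 1.5 50.4] ang 0.06 res 0.4
tr [59.74  0.31] ang -89.83 res 0.4
tb [  5.   -57.24] ang -0.61 res 0.6
endback [1.00e-02 6.46e+01] ang -0.96 res 3.3
sideback [ 73.18 -30.49] ang -86.07 res 3.3
front [-84.94 -70.01] ang -0.0 res 0.0
plane [ 0.99364997 -4.00281874] 0.31568597913046614
stack top 2868 0.036038528505491635 ((-37.875858306884766, -117.3304443359375), (107.3376235961914, 47.208099365234375), 2.4448399543762207)
diff guide thumb areas [np.uint8(103), np.uint8(77), np.uint8(70), np.uint8(179)]
```

```bash
python3 -c "
from cell import r
print(r.finish_job())"
```

```text
the job is handed in; nothing more can be done
None
```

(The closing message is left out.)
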